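# Load the dry-bath block from behind the reagents

### The job

The metal tube block lies at the back of the grey reagent tray, behind a row of two bottles and a jar. Stand all three over on the blue spill tray, lift the block out and seat it fully down in the well of the dry-bath heater, then put the two bottles and the jar back upright, each on the very pad of the grey tray where it stood at the start. Knock nothing over and leave the timer, the beaker and the petri dish alone.

Things in the scene. Friction and masses are not known exactly. Their poses are not given: they have to be found in the camera images.
- tube_block: Loose grey metal tube block with holes in its top, 46 x 120 x 30 mm (own x, y, z), 0.36 to 0.62 kg. Origin: centre of its underside. At the start it lies flat on the floor of the reagent tray behind the row of bottles and jar, its long y axis along the row.
- amber_bottle: Loose brown bottle with black cap and red-edged label, round, 48 mm diameter, 98 mm tall in all (full width up to 70 mm, then shoulder and narrower cap; take it between 45 and 70 mm). About 0.09 kg. Origin: centre of its underside, z up. It starts on one of the three pads of the reagent tray.
- white_bottle: Loose slim white bottle with a narrow white cap and a dark band on its label, round, 43 mm diameter, 140 mm tall in all (body full width up to about 100 mm, solid there). About 0.09 kg. Origin: centre of its underside, z up. It starts on one of the three pads.
- lidded_jar: Loose white jar with a broad white screw lid, round, 54 mm diameter, 84 mm tall, lid 52 mm diameter. About 0.085 kg. Origin: centre of its underside, z up. It starts on one of the three pads.
- reagent_tray: Fixed grey shallow tray, 164 x 216 mm (own x, y), rim 12 mm high and 4 mm thick, floor 6 mm above its origin. Origin: centre of its underside; x points away from the robot. Three flat black round pads (58 mm) on the floor at own x = -36 mm, y = -62, 0 and +62 mm carry the two bottles and the jar, each centred to about 2 mm; which stands where varies. The block lies behind, centred at about own x = +26 mm, y = 0.
- spill_tray: Fixed empty blue tray, 108 x 212 mm (own x, y), rim 16 mm high, 4 mm thick, floor 4 mm above its origin (centre of its underside). Stands front left or front right, trading places with the dry bath. At the left, a centrifuge's lid nose (x 0.50-0.53, y 0.24-0.28, z 0.15-0.22 m) is behind its left end: turn a wide gripper about 0.5 rad clockwise from above to clear it.
- dry_bath: Fixed white dry-bath heater, 122 x 176 x 62 mm (own x, y, z), grey panel with display on its front (-x). Origin: centre of its underside. In its top is a rectangular well 16 mm deep with dark sloping walls: centre at own x = +12 mm, y = 0; 54 x 128 mm at its floor (46 mm above the origin), 66 x 140 mm at its mouth; long axis along own y. The block fits in flat, either way round, and stands 14 mm out of the top when seated.
- timer: Bystander: small white bench timer, 38 x 72 x 58 mm, between the front places. Leave it alone.
- beaker: Bystander: clear beaker, 71 x 77 x 86 mm, to the left of the reagent tray. Leave it alone.
- petri_dish: Bystander: shallow white petri dish, 66 mm diameter, 15 mm high, on the worktop to the right of the reagent tray. Leave it alone.
There are look-alikes about, which are no part of the job. What is shaped like the lidded_jar but yellow is not meant.

How it is judged:
On the way, in this order (a step that is already met when the one before it is completed fails the run):
1. both bottles and the jar stand released on the blue spill tray (x of amber_bottle in the frame of spill_tray between -0.054 and 0.054 m and y of amber_bottle in the frame of spill_tray between -0.106 and 0.106 m and z of each of amber_bottle, white_bottle, lidded_jar in the frame of spill_tray below 0.009 m and angle between each of amber_bottle, white_bottle, lidded_jar's own z axis and vertical below 0.1 rad and contact force between the fingers and amber_bottle below 0.05 N and x of white_bottle in the frame of spill_tray between -0.054 and 0.054 m and y of white_bottle in the frame of spill_tray between -0.106 and 0.106 m and contact force between the fingers and white_bottle below 0.05 N and x of lidded_jar in the frame of spill_tray between -0.054 and 0.054 m and y of lidded_jar in the frame of spill_tray between -0.106 and 0.106 m and contact force between the fingers and lidded_jar below 0.05 N), for 0.2 s.
2. the block sits fully down and released in the dry bath's well, the bottles and the jar still on the spill tray (x of amber_bottle in the frame of spill_tray between -0.054 and 0.054 m and y of amber_bottle in the frame of spill_tray between -0.106 and 0.106 m and z of each of amber_bottle, white_bottle, lidded_jar in the frame of spill_tray below 0.009 m and x of white_bottle in the frame of spill_tray between -0.054 and 0.054 m and y of white_bottle in the frame of spill_tray between -0.106 and 0.106 m and x of lidded_jar in the frame of spill_tray between -0.054 and 0.054 m and y of lidded_jar in the frame of spill_tray between -0.106 and 0.106 m and x of tube_block in the frame of dry_bath between 0.004 and 0.02 m and y of tube_block in the frame of dry_bath between -0.008 and 0.008 m and z of tube_block in the frame of dry_bath below 0.05 m and angle between tube_block's own z axis and vertical below 0.06 rad and angle between the y axis of tube_block and the y axis of dry_bath, either way round below 0.12 rad and contact force between the fingers and tube_block below 0.05 N), for 0.2 s.
At the end, for the whole second after the job is handed in: The block lies flat on the floor of the dry bath's well (underside within 4 mm of the floor, level to 0.06 rad, long axis along the well), and the amber bottle, the white bottle and the jar stand upright, each within 15 mm of where it stood at the start; all released and at rest (x of tube_block in the frame of dry_bath between 0.004 and 0.02 m and y of tube_block in the frame of dry_bath between -0.008 and 0.008 m and z of tube_block in the frame of dry_bath below 0.05 m and angle between tube_block's own z axis and vertical below 0.06 rad and angle between the y axis of tube_block and the y axis of dry_bath, either way round below 0.12 rad and linear speed of each of tube_block, amber_bottle, white_bottle, lidded_jar below 0.02 m/s and distance of each of amber_bottle, white_bottle, lidded_jar from where it was at the start of the episode below 0.015 m and angle between each of amber_bottle, white_bottle, lidded_jar's own z axis and vertical below 0.1 rad); the robot touches nothing.
It fails at once if a bottle, the jar or the beaker is tipped over (angle between any of amber_bottle, white_bottle, lidded_jar, beaker's own z axis and vertical above 0.6 rad).
It fails at once if a bystander (timer, beaker or petri dish) is moved by more than 25 mm (distance of any of timer, beaker, petri_dish from where it was at the start of the episode above 0.025 m).
It also fails if it takes over 141 s, if anything falls off the work surface, if the arm or the gripper's body presses on something with over 40 N, if the wrist force passes 120 N, or if a joint passes its speed limit or range.

### The arm

A 6-joint arm with a two-finger parallel gripper is mounted at the origin on a cart in front of the work surface, level with it; the furniture and walls round the work are solid. World frame = base frame: x ahead of the robot, y to its left, z up, the work surface at z = 0. Lengths are in m, angles in rad, forces in N, time in s.
With the tool pointing down it reaches from about 0.4 to 0.925 m from the base axis. Payload 3.4 kg.
Tool frame: the origin (TCP) lies at the very end of the fingers, on their centre line; the grasp point (between the pads) lies 19 mm behind it; z points along the fingers, y is the line along which they close (so a half turn about z gives the same grasp; the last joint's range is limited). The gripper opens to 85 mm and grips with 20 to 120 N. Pads are 22 mm wide; open, the fingers measure 114 mm over their backs; the gripper's body (76 mm by 85 mm) begins 54 mm behind the grasp point. The pads swing forward as they close: fully open they stand 13 mm farther back than shut.
Start: joints at [-1.351, 0.307, 1.506, -0, 1.328, -0.073], TCP at [0.166, -0.551, 0.231] pointing down, gripper open.
Joint ranges: [-3.12, 3.12], [-1.05, 2.28], [0.14, 2.33], [-1.42, 4.57], [0.1, 2.73], [-2.68, 2.68]. Speed limits (rad/s): [2.57, 2.57, 3.14, 3.14, 3.14, 3.14].

### API

Orientations are given as a rotation vector (axis times angle).
In Python, from workcell import env gives the robot as it stands.
- The arm moves only by the shell command python3 -m pendant 'ROWS' [FORCE]. ROWS is text: rows parted by semicolons, each of 7 numbers parted by spaces: the turn, a rotation vector about the tool's x, y, z in rad, then the shift along the tool's x, y, z in m, then the finger opening in m, from 0 to 0.0854. A call has 1 to 20 rows; each row shifts and turns the commanded pose from where the row before left it, along the tool's axes as they then stand; what a row does not reach is not made up. A row lasts 1/10 s, in which the tool goes at most 50 mm and 8.59 degrees, less where a joint would pass 70% of its speed; a pose out of reach is approached as far as the arm can. A call with a gripper value outside its range is refused whole. The fingers move at their own pace and stop on an object; FORCE is the grip in N (left out, the last holds). Time passes only in rows, so rows that do not move let the fingers close. It gives the time, the measured TCP pose, the force, the opening and the grip force at its end, in the units of the state.
- env.state(): the state, without advancing time (a new reading comes with each control period).
- env.capture(name): name is "scene" or "top" or "wrist"; returns the picture (420x560x3 uint8, red, green, blue); there is no depth.
- env.calibration(name): a dict with "fx", "fy", "cx", "cy" (pixels), "dist_coeffs" ([k1, k2, p1, p2, k3] as OpenCV has them; the pictures are not rectified), "R" (3x3) and "t" (3): a world point X has camera coordinates R X + t; the wrist camera has in their place "hand_eye" (4x4, takes a point from camera to tool coordinates, whose origin is the TCP and whose axes are the flange's). Camera axes: x right, y down, z forward; pixel columns grow to the right and rows downward; lengths in m; the calibration is good to about 2 mm. A picture is of the moment at which its call begins: read the wrist's pose just before it. calibration takes no time and is no camera call.
- env.finish_job(): hands the job in; it is judged then, once.
The state is a dict: "time_s": time; "joints": joint angles; "qvel": joint speeds; "joint_torque": joint torques, N m; "ee_pos": TCP position; "tool_rot": TCP orientation; "force": force on the tool from outside, world axes, zero at the start; "ft_torque": the same for the moment, N m; "gripper_width": opening from 0.0 (shut) to 1.0 (fully open); "grasp_force": force on a finger pad.
Only numpy, scipy, OpenCV 4.12 (cv2) and the standard library are available. Lean on these libraries where they do the work, as an engineer would, in place of code of your own. Each camera call takes 0.05 s, during which the arm holds its last target. There are 200 camera calls.

## Working session

There is one attempt and no reset: what is moved stays moved. The work goes in short steps, Python scripts to look and compute and a shell command to move; the robot and the scene stay as the last step left them, time stands still between calls to the robot, and variables do not carry over. Pictures are saved under pics/ and viewed, at most 14 in all, crops included, and the job is handed in when it is done.

```bash
mkdir -p pics
cat > h.py <<'E'
import numpy as np, cv2
from scipy.spatial.transform import Rotation as Rn
from workcell import env
def shot(n,f,crop=None,s=1):
    im=env.capture(n)
    cv2.imwrite('pics/full_'+f,im[:,:,::-1])
    if crop: im=im[crop[1]:crop[3],crop[0]:crop[2]]
    im=cv2.resize(im,None,fx=s,fy=s,interpolation=cv2.INTER_CUBIC)
    cv2.imwrite('pics/'+f,im[:,:,::-1])
def ray(n,u,v,st=None):
    c=env.calibration(n)
    K=np.array([[c['fx'],0,c['cx']],[0,c['fy'],c['cy']],[0,0,1]])
    p=cv2.undistortPoints(np.array([[[u,v]]],float),K,np.array(c['dist_coeffs'],float))[0,0]
    d=np.array([p[0],p[1],1.])
    if 'R' in c:
        R=np.array(c['R']);t=np.array(c['t']);return -R.T@t,R.T@d
    H=np.array(c['hand_eye']);st=st or env.state();T=Rn.from_rotvec(st['tool_rot']).as_matrix()
    return T@H[:3,3]+np.array(st['ee_pos']),T@(H[:3,:3]@d)
def at(n,u,v,z,st=None):
    o,d=ray(n,u,v,st);return (o+d*(z-o[2])/d[2]).round(4)
def px(n,X):
    c=env.calibration(n);K=np.array([[c['fx'],0,c['cx']],[0,c['fy'],c['cy']],[0,0,1]])
    return cv2.projectPoints(np.array([X],float),cv2.Rodrigues(np.array(c['R']))[0],np.array(c['t']),K,np.array(c['dist_coeffs']))[0][0,0].round(1)
E
python3 -c "
from h import *
shot('top','top.png',None,1.42);shot('scene','scene.png',None,1.42)
s=env.state();print(s)
for n in('top','scene'):
  c=env.calibration(n);print(n,-np.array(c['R']).T@np.array(c['t']))
print(Rn.from_rotvec(s['tool_rot']).as_matrix().round(3),env.calibration('wrist')['hand_eye'])"
```

```text
{'time_s': 0.1, 'joints': array([-1.35153597e+00,  3.07509293e-01,  1.50755495e+00, -7.23778521e-07,
        1.32841967e+00, -7.34979310e-02]), 'qvel': array([-0.00060831, -0.00146269, -0.00325063, -0.00041124,  0.00022428,
        0.00035741]), 'joint_torque': array([ 4.38288816e-04, -4.58527744e+01, -2.52606636e+01, -2.33862615e-06,
        5.56484680e-03, -3.18664638e-05]), 'ee_pos': array([ 0.16577955, -0.54991517,  0.23046221]), 'tool_rot': array([-3.10612942e+00, -4.57948319e-01,  2.17292293e-04]), 'force': array([-0.08534316,  0.43246279, -0.14605806]), 'ft_torque': array([-0.02127677, -0.01337414, -0.01628304]), 'grasp_force': 0.0, 'gripper_width': 0.9969622122830621}
top [0.38908243 0.00618011 1.17699128]
scene [-0.16920545  0.61890066  1.04580829]
[[ 0.957  0.289 -0.   ]
 [ 0.289 -0.957  0.002]
 [ 0.    -0.002 -1.   ]] [[-5.26812476e-04 -9.49118322e-01 -3.14919250e-01  8.06071489e-02]
 [ 9.99999844e-01 -5.57824338e-04  8.34787182e-06  1.18225402e-03]
 [-1.83592740e-04 -3.14919197e-01  9.49118468e-01 -1.42789841e-01]
 [ 0.00000000e+00  0.00000000e+00  0.00000000e+00  1.00000000e+00]]
```

View pics/top.png

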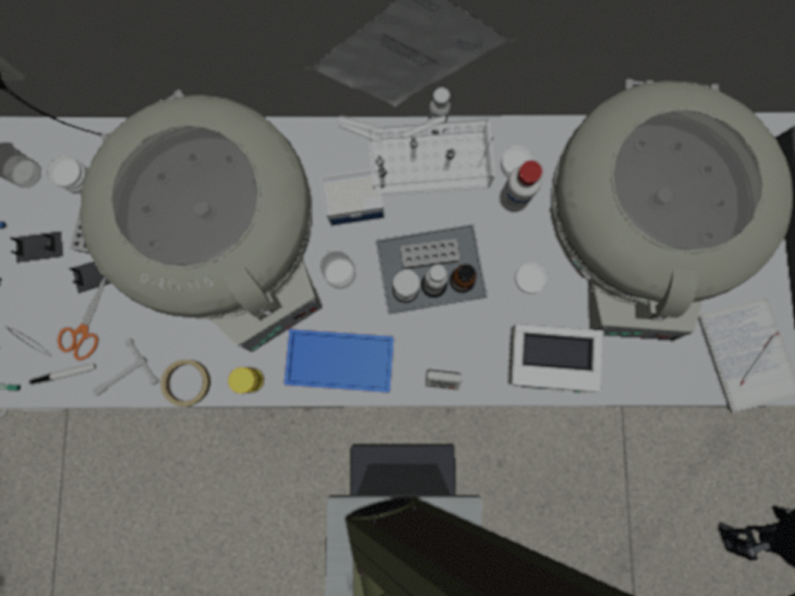

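View pics/scene.png

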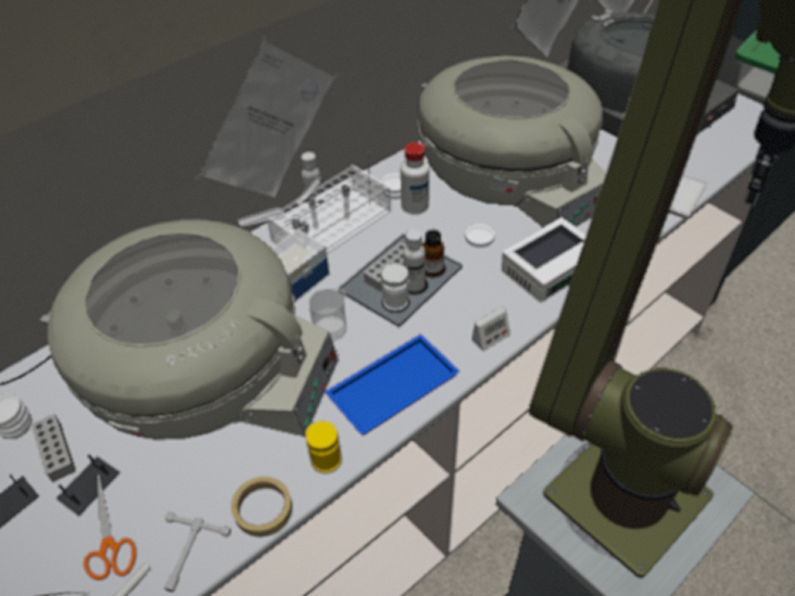

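The top view (scaled 1.42×) shows the jar at about (406,285), the white bottle at (435,279) and the amber bottle at (463,277). The block is at (430,252), the blue tray is at the left and the dry bath at the right. The only yellow look-alike is the yellow pot at (244,380), which I won't use. Next I'll take one enlarged crop.

```bash
python3 -c "
import cv2
im=cv2.imread('pics/full_top.png')[155:285,195:430]
cv2.imwrite('pics/c.png',cv2.resize(im,None,fx=3.4,fy=3.4,interpolation=cv2.INTER_CUBIC))"
```

```text
(no output)
```

View pics/c.png

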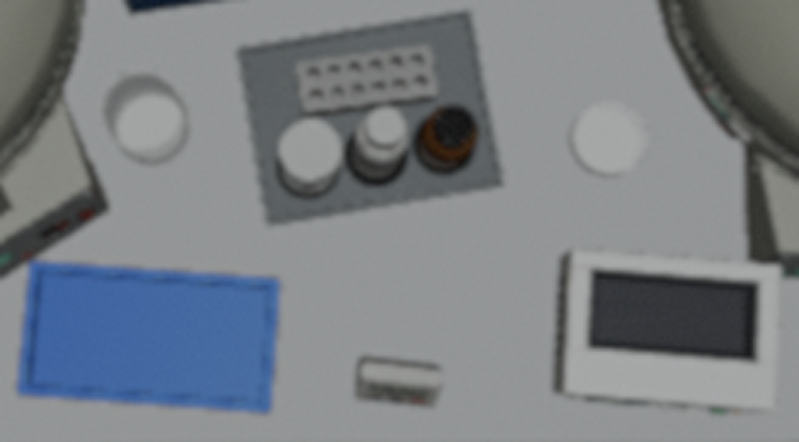

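```bash
cat > m.py <<'E'
from h import *
def q(name,pts,z):
    P=np.array([at('top',195+u/3.4,155+v/3.4,z)[:2] for u,v in pts])
    if len(P)==1: print(name,P[0]);return
    y=(P[0]+P[3]-P[1]-P[2])/2; x=(P[0]+P[1]-P[2]-P[3])/2
    print(name,P.mean(0).round(4),'len y,x',np.linalg.norm(y).round(4),np.linalg.norm(x).round(4),'yaw(y)',np.arctan2(-y[0],y[1]).round(3),'yaw(x)',np.arctan2(x[1],x[0]).round(3))
q('reagent',[(240,47),(470,13),(501,185),(268,223)],.012)
q('spill',[(32,263),(279,279),(270,411),(20,394)],.016)
q('bath',[(570,250),(782,264),(775,407),(565,393)],.062)
q('well',[(592,270),(757,284),(753,358),(588,347)],.062)
q('block',[(297,60),(432,45),(437,97),(305,112)],.036)
q('jar',[(310,150)],.09);q('white',[(385,127)],.146);q('amber',[(455,124)],.104)
q('timer',[(360,360),(440,365),(438,392),(357,388)],.058)
q('beaker',[(147,118)],.043)
E
python3 m.py
```

```text
reagent [ 0.6242 -0.0608] len y,x 0.2106 0.1611 yaw(y) 0.152 yaw(x) 0.154
spill [0.4279 0.134 ] len y,x 0.2184 0.1148 yaw(y) -0.07 yaw(x) -0.069
bath [ 0.432  -0.3099] len y,x 0.1761 0.1199 yaw(y) -0.069 yaw(x) -0.085
well [ 0.4432 -0.31  ] len y,x 0.1379 0.0635 yaw(y) -0.079 yaw(x) -0.095
block [ 0.6533 -0.0581] len y,x 0.1188 0.0472 yaw(y) 0.109 yaw(x) 0.111
jar [ 0.5799 -0.0061]
white [ 0.5884 -0.0651]
amber [ 0.5987 -0.1258]
timer [ 0.3924 -0.0799] len y,x 0.0676 0.023 yaw(y) -0.058 yaw(x) -0.104
beaker [0.6172 0.1359]
```

```bash
python3 -m pendant '0 0 -.128 0 0 0 .085;0 0 -.128 0 0 0 .085;0 0 -.128 0 0 0 .085;0 0 -.128 0 0 0 .085;0 0 -.128 0 0 0 .085;0 0 -.128 0 0 0 .085;0 0 -.128 0 0 0 .085;0 0 -.128 0 0 0 .085;0 0 -.128 0 0 0 .085;0 0 -.126 0 0 0 .085' 30
python3 -m pendant '0 0 0 .036 .0276 0 .085;0 0 0 .036 .0276 0 .085;0 0 0 .036 .0276 0 .085;0 0 0 .036 .0276 0 .085;0 0 0 .036 .0276 0 .085;0 0 0 .036 .0276 0 .085;0 0 0 .036 .0276 0 .085;0 0 0 .036 .0276 0 .085;0 0 0 .036 .0276 0 .085;0 0 0 .036 .0276 0 .085;0 0 0 .036 .0276 0 .085;0 0 0 .036 .0276 0 .085;0 0 0 .036 .0276 0 .085;0 0 0 .036 .0276 0 .085;0 0 0 .040 .0276 0 .085;0 0 0 0 0 0 .085;0 0 0 0 0 0 .085'
python3 -c "
from h import *
s=env.state();print(s,Rn.from_rotvec(s['tool_rot']).as_matrix().round(3));shot('wrist','w1.png',None,1.3)"
```

```text
time_s: 1.1
ee_pos: [0.1658, -0.5501, 0.2307]
tool_rot: [-2.215, -2.227, -0.001]
force: [-0.9, 1.3, 0.1]
gripper_width: 1.001
grasp_force: 0.0
time_s: 2.8
ee_pos: [0.5799, -0.0054, 0.2304]
tool_rot: [-2.218, -2.224, 0.002]
force: [-0.3, -0.8, 0.6]
gripper_width: 0.995
grasp_force: 0.0
{'time_s': 2.8, 'joints': array([-8.18860461e-02,  3.15165853e-01,  1.49595618e+00, -4.48169846e-04,
        1.33227620e+00, -8.46150356e-02]), 'qvel': array([-0.03905069, -0.01834442,  0.02745178, -0.01032771,  0.00334066,
       -0.00103025]), 'joint_torque': array([ 1.16910350e+00, -4.59456897e+01, -2.59311873e+01,  1.89465573e-01,
       -1.39126014e-01,  3.63613351e-02]), 'ee_pos': array([ 0.57986406, -0.00540951,  0.23043692]), 'tool_rot': array([-2.21751463, -2.22381081,  0.00235309]), 'force': array([-0.31292221, -0.82282703,  0.60060751]), 'ft_torque': array([ 0.03656271, -0.05113058,  0.02113775]), 'grasp_force': 0.0, 'gripper_width': 0.9950759597355031} [[-0.003  1.    -0.002]
 [ 1.     0.003 -0.   ]
 [-0.    -0.002 -1.   ]]
```

View pics/w1.png

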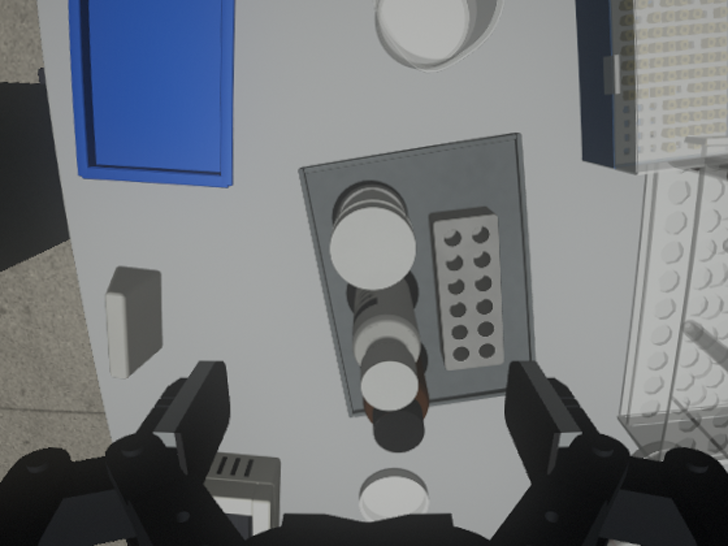

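The wrist view (scaled 1.3×) shows the jar lid at (372,246), the white cap at (390,386), the amber cap at (399,432) and the block's top around (466,288). I'll compare these with the top-view estimates.

```bash
python3 -c "
from h import *
for n,u,v,z in [('jar',372,246,.09),('white',390,386,.146),('amber',399,432,.104),('tray',300,170,.012),('tray',519,134,.012),('tray',533,388,.012),('tray',350,416,.012),('block',432,214,.036),('block',497,210,.036),('block',503,363,.036),('block',446,369,.036),('spill',80,176,.016),('spill',231,186,.016)]:
  print(n,at('wrist',u/1.3,v/1.3,z))"
```

```text
jar [ 0.582  -0.0064  0.09  ]
white [ 0.5914 -0.0678  0.146 ]
amber [ 0.6001 -0.1288  0.104 ]
tray [0.53   0.0292 0.012 ]
tray [0.6881 0.0557 0.012 ]
tray [ 0.7209 -0.1538  0.012 ]
tray [ 0.5642 -0.1811  0.012 ]
block [0.6242 0.0017 0.036 ]
block [0.6698 0.0048 0.036 ]
block [ 0.6849 -0.1158  0.036 ]
block [ 0.6405 -0.1208  0.036 ]
spill [0.3643 0.0274 0.016 ]
spill [0.4793 0.0184 0.016 ]
```

```bash
python3 -m pendant '0 0 0 -.0006 .001 .03 .085;0 0 0 0 0 .036 .085;0 0 0 0 0 .036 .085;0 0 0 0 0 .036 .085;0 0 0 0 0 .03 .085;0 0 0 0 0 .018 .085;0 0 0 0 0 0 .085;0 0 0 0 0 0 .03;0 0 0 0 0 0 .03;0 0 0 0 0 0 .03;0 0 0 0 0 0 .03;0 0 0 0 0 0 .03;0 0 0 0 0 0 .03;0 0 0 0 0 0 .03' 30
```

```text
time_s: 4.25
ee_pos: [0.5822, -0.0076, 0.0471]
tool_rot: [2.219, 2.22, 0.002]
force: [-0.0, -1.8, 6.9]
gripper_width: 0.603
grasp_force: 31.4
```

```bash
python3 -m pendant '0 0 0 0 0 -.02 .03;0 0 0 0 0 -.03 .03;0 0 0 0 0 -.04 .03;0 0 0 0 0 -.03 .03;0 0 0 .02 -.0156 0 .03;0 0 0 .034 -.026 0 .03;0 0 0 .034 -.026 0 .03;0 0 0 .034 -.026 0 .03;0 0 0 .034 -.026 0 .03;0 0 0 .03 -.023 0 .03;0 0 0 .0186 -.015 0 .03;0 0 0 0 0 0 .03;0 0 0 0 0 0 .03' 30;  python3 -m pendant '0 0 0 0 0 .03 .03;0 0 0 0 0 .03 .03;0 0 0 0 0 .03 .03;0 0 0 0 0 .015 .03;0 0 0 0 0 .008 .03;0 0 0 0 0 .002 .03;0 0 0 0 0 0 .03;0 0 0 0 0 0 .03'
```

```text
time_s: 5.55
ee_pos: [0.4233, 0.1978, 0.1657]
tool_rot: [2.219, 2.223, 0.001]
force: [0.9, -0.1, -0.2]
gripper_width: 0.603
grasp_force: 31.7
time_s: 6.35
ee_pos: [0.4244, 0.1976, 0.0511]
tool_rot: [2.221, 2.22, 0.003]
force: [0.8, 0.3, -0.2]
gripper_width: 0.601
grasp_force: 31.7
```

```bash
python3 -m pendant '0 0 0 0 0 .003 .03;0 0 0 0 0 .003 .03;0 0 0 0 0 0 .03;0 0 0 0 0 0 .03' 30;  python3 -m pendant '0 0 0 0 0 0 .06;0 0 0 0 0 0 .07;0 0 0 0 0 0 .08;0 0 0 0 0 0 .08;0 0 0 0 0 0 .08;0 0 0 0 0 -.02 .08;0 0 0 0 0 -.035 .08;0 0 0 0 0 -.04 .08;0 0 0 0 0 -.04 .08;0 0 0 0 0 0 .08'
```

```text
time_s: 6.75
ee_pos: [0.4242, 0.1977, 0.0449]
tool_rot: [2.22, 2.221, 0.003]
force: [0.0, -0.7, 4.5]
gripper_width: 0.604
grasp_force: 32.0
time_s: 7.75
ee_pos: [0.4272, 0.1989, 0.1845]
tool_rot: [2.218, 2.218, 0.016]
force: [1.8, -1.1, 1.1]
gripper_width: 0.939
grasp_force: 0.0
```

```bash
python3 -m pendant '0 0 0 -.02 .011 0 .085;0 0 0 -.038 .0205 0 .085;0 0 0 -.038 .0205 0 .085;0 0 0 -.038 .0205 0 .085;0 0 0 -.038 .0205 0 .085;0 0 0 -.038 .0205 0 .085;0 0 0 -.038 .0205 0 .085;0 0 0 -.038 .0205 0 .085;0 0 0 -.024 .013 0 .085;0 0 0 -.015 .0075 0 .085;0 0 0 0 0 0 .085;0 0 0 0 0 0 .085;0 0 0 0 0 0 .085'
```

```text
time_s: 9.05
ee_pos: [0.5972, -0.1259, 0.179]
tool_rot: [-2.219, -2.221, 0.0]
force: [0.3, -0.2, 0.5]
gripper_width: 0.998
grasp_force: 0.0
```

```bash
python3 -m pendant '0 0 0 -.0015 .002 .02 .085;0 0 0 0 0 .035 .085;0 0 0 0 0 .035 .085;0 0 0 0 0 .03 .085;0 0 0 0 0 .014 .085;0 0 0 0 0 0 .085;0 0 0 0 0 0 .03;0 0 0 0 0 0 .03;0 0 0 0 0 0 .03;0 0 0 0 0 0 .03;0 0 0 0 0 0 .03;0 0 0 0 0 0 .03;0 0 0 0 0 0 .03;0 0 0 0 0 0 .03' 30
```

```text
time_s: 10.45
ee_pos: [0.6017, -0.1293, 0.0473]
tool_rot: [2.22, 2.219, 0.003]
force: [-0.8, 1.4, 7.0]
gripper_width: 0.556
grasp_force: 30.8
```

```bash
python3 -m pendant '0 0 0 0 0 -.02 .03;0 0 0 0 0 -.035 .03;0 0 0 0 0 -.045 .03;0 0 0 0 0 -.04 .03;0 0 0 0 0 -.02 .03;0 0 0 .018 -.0125 0 .03;0 0 0 .034 -.0235 0 .03;0 0 0 .036 -.025 0 .03;0 0 0 .036 -.025 0 .03;0 0 0 .036 -.025 0 .03;0 0 0 .036 -.025 0 .03;0 0 0 .032 -.022 0 .03;0 0 0 .022 -.015 0 .03;0 0 0 .0105 -.0075 0 .03;0 0 0 0 0 0 .03;0 0 0 0 0 0 .03;0 0 0 0 0 0 .03'
```

```text
time_s: 12.15
ee_pos: [0.421, 0.1306, 0.2055]
tool_rot: [2.222, 2.219, 0.001]
force: [0.1, 0.1, -1.2]
gripper_width: 0.553
grasp_force: 31.3
```

```bash
python3 -c "
from h import *
shot('wrist','w2.png',None,1.2);print(env.state()['ee_pos'])"
```

```text
[0.42095433 0.13057016 0.20536167]
```

View pics/w2.png

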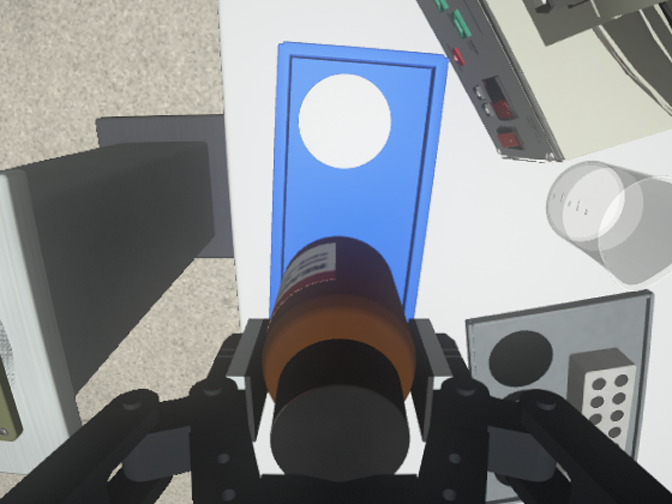

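The jar stands upright on the blue tray with its lid at (345,120), and the amber bottle is held straight. I'll lower it to z = 0.045, moving 2 mm in +y to reach the slot.

```bash
python3 -m pendant '0 0 0 .001 0 .02 .03;0 0 0 0 0 .035 .03;0 0 0 0 0 .04 .03;0 0 0 0 0 .035 .03;0 0 0 0 0 .018 .03;0 0 0 0 0 .009 .03;0 0 0 0 0 .003 .03;0 0 0 0 0 0 .03;0 0 0 0 0 0 .03'
```

```text
time_s: 13.1
ee_pos: [0.4213, 0.1323, 0.046]
tool_rot: [2.221, 2.22, 0.003]
force: [1.3, -0.2, -1.3]
gripper_width: 0.557
grasp_force: 31.3
```

```bash
python3 -m pendant '0 0 0 0 0 .0015 .03;0 0 0 0 0 .001 .03;0 0 0 0 0 0 .03;0 0 0 0 0 0 .055;0 0 0 0 0 0 .065;0 0 0 0 0 0 .08;0 0 0 0 0 0 .08;0 0 0 0 0 0 .08;0 0 0 0 0 -.02 .08;0 0 0 0 0 -.035 .08;0 0 0 0 0 -.045 .08;0 0 0 0 0 -.04 .08;0 0 0 0 0 -.02 .08;0 0 0 0 0 -.01 .08;0 0 0 0 0 0 .08;0 0 0 0 0 0 .08'
python3 -m pendant '0 0 0 -.017 .0145 0 .085;0 0 0 -.031 .0265 0 .085;0 0 0 -.034 .029 0 .085;0 0 0 -.034 .029 0 .085;0 0 0 -.034 .029 0 .085;0 0 0 -.026 .022 0 .085;0 0 0 -.014 .012 0 .085;0 0 0 -.008 .007 0 .085;0 0 0 0 0 0 .085;0 0 0 0 0 0 .085;0 0 0 0 0 0 .085'
```

```text
time_s: 14.7
ee_pos: [0.4189, 0.1323, 0.2116]
tool_rot: [-2.221, -2.221, 0.003]
force: [-1.0, -0.1, 0.2]
gripper_width: 0.938
grasp_force: 0.0
time_s: 15.8
ee_pos: [0.5876, -0.0641, 0.2128]
tool_rot: [-2.219, -2.222, 0.0]
force: [0.7, 1.3, -0.5]
gripper_width: 0.995
grasp_force: 0.0
```

```bash
python3 -m pendant '0 0 0 -.0022 .0022 .02 .085;0 0 0 0 0 .035 .085;0 0 0 0 0 .035 .085;0 0 0 0 0 .03 .085;0 0 0 0 0 .013 .085;0 0 0 0 0 0 .085;0 0 0 0 0 0 .085;0 0 0 0 0 0 .03;0 0 0 0 0 0 .03;0 0 0 0 0 0 .03;0 0 0 0 0 0 .03;0 0 0 0 0 0 .03;0 0 0 0 0 0 .03;0 0 0 0 0 0 .03;0 0 0 0 0 0 .03' 30
```

```text
time_s: 17.3
ee_pos: [0.5919, -0.0679, 0.0812]
tool_rot: [2.22, 2.22, 0.002]
force: [-0.2, -0.8, 6.5]
gripper_width: 0.494
grasp_force: 30.6
```

```bash
python3 -m pendant '0 0 0 0 0 -.02 .03;0 0 0 0 0 -.035 .03;0 0 0 0 0 -.04 .03;0 0 0 0 0 -.025 .03;0 0 0 .014 -.0185 0 .03;0 0 0 .025 -.033 0 .03;0 0 0 .028 -.036 0 .03;0 0 0 .028 -.036 0 .03;0 0 0 .021 -.028 0 .03;0 0 0 .0115 -.015 0 .03;0 0 0 .006 -.008 0 .03;0 0 0 0 0 0 .03;0 0 0 0 0 0 .03;0 0 0 0 0 .02 .03;0 0 0 0 0 .035 .03;0 0 0 0 0 .035 .03;0 0 0 0 0 .02 .03;0 0 0 0 0 .008 .03;0 0 0 0 0 0 .03;0 0 0 0 0 0 .03'
```

```text
time_s: 19.3
ee_pos: [0.4181, 0.0655, 0.0823]
tool_rot: [2.221, 2.22, 0.002]
force: [-0.8, 1.0, -0.1]
gripper_width: 0.496
grasp_force: 30.9
```

```bash
python3 -m pendant '0 0 0 0 0 .002 .03;0 0 0 0 0 .0015 .03;0 0 0 0 0 0 .03;0 0 0 0 0 0 .03;0 0 0 0 0 0 .05;0 0 0 0 0 0 .06;0 0 0 0 0 0 .08;0 0 0 0 0 0 .08;0 0 0 0 0 0 .08;0 0 0 0 0 -.02 .08;0 0 0 0 0 -.035 .08;0 0 0 0 0 -.045 .08;0 0 0 0 0 -.025 .08;0 0 0 0 0 0 .08;0 0 0 0 0 0 .08'
```

```text
time_s: 20.8
ee_pos: [0.4165, 0.0658, 0.2035]
tool_rot: [2.221, 2.221, 0.001]
force: [-0.1, -0.0, -0.8]
gripper_width: 0.938
grasp_force: 0.0
```

```bash
python3 -c "
from h import *
shot('wrist','w3.png',None,1.2);s=env.state();print(s['ee_pos'],s['tool_rot'])"
```

```text
[0.41565743 0.0656952  0.20252439] [-2.22077846e+00 -2.22071615e+00  1.71653464e-03]
```

View pics/w3.png

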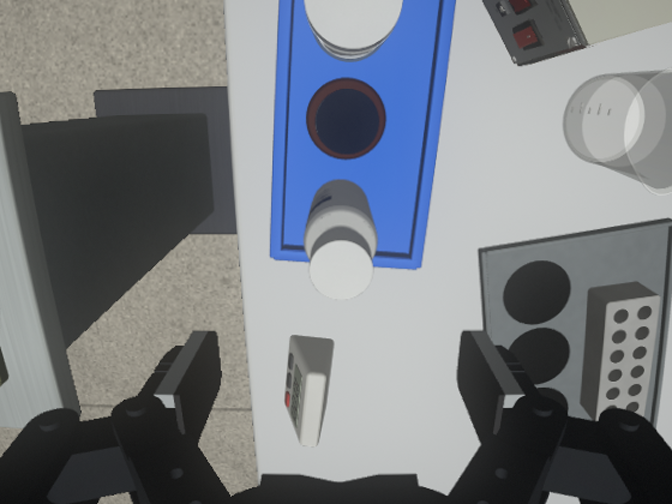

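All three stand upright on the spill tray: the jar at (350,10), the amber bottle at (346,118) and the white bottle at (341,250). Next is the block.

```bash
python3 -m pendant '0 0 0 -.011 .021 0 .085;0 0 0 -.02 .038 0 .085;0 0 0 -.021 .041 0 .085;0 0 0 -.021 .041 0 .085;0 0 0 -.021 .041 0 .085;0 0 0 -.015 .0283 0 .085;0 0 0 -.0097 .018 0 .085;0 0 0 -.005 .01 0 .085;0 0 -.12 0 0 0 .085;0 0 0 0 0 0 .085;0 0 0 0 0 0 .085;0 0 0 0 0 0 .085'
python3 -c "
from h import *
shot('wrist','w4.png',None,1.2);s=env.state();print(s['ee_pos'],s['tool_rot'],Rn.from_rotvec(s['tool_rot']).as_matrix().round(3))"
```

```text
time_s: 22.05
ee_pos: [0.6539, -0.0575, 0.2029]
tool_rot: [-2.085, -2.348, 0.001]
force: [0.4, 0.5, -1.4]
gripper_width: 0.996
grasp_force: 0.0
[ 0.6541687  -0.05749213  0.20318421] [-2.08497202e+00 -2.34922410e+00  4.89468580e-04] [[-0.119  0.993 -0.001]
 [ 0.993  0.119  0.   ]
 [ 0.    -0.001 -1.   ]]
```

View pics/w4.png

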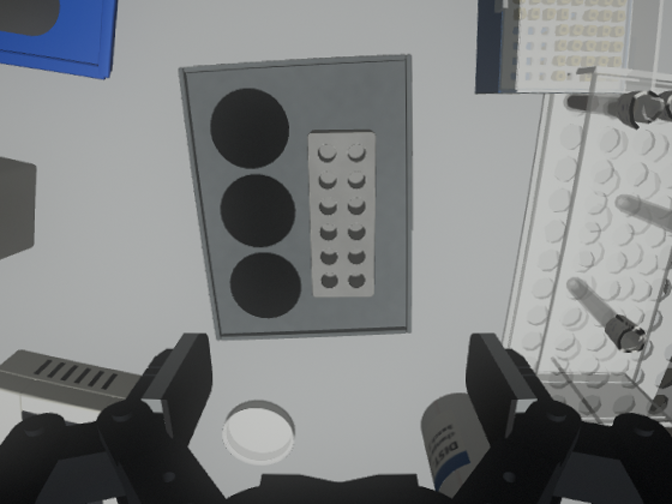

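The block's top corners are at (309,131), (375,131), (374,296) and (313,296). The pads are at (250,128), (258,210) and (266,285).

```bash
python3 -c "
from h import *
A=lambda u,v,z:at('wrist',u/1.2,v/1.2,z)[:2]
P=np.array([A(309,131,.036),A(375,131,.036),A(374,296,.036),A(313,296,.036)]);print(P.mean(0),P)
d=(P[0]+P[1]-P[2]-P[3])/2;print(np.linalg.norm(d),np.arctan2(-d[0],d[1]))
for u,v in [(250,128),(258,210),(266,285)]:print(A(u,v,.007))
"
```

```text
[ 0.656925 -0.0579  ] [[ 0.6273 -0.0011]
 [ 0.671   0.0041]
 [ 0.6873 -0.1146]
 [ 0.6421 -0.12  ]]
0.11981336528117387 0.13015233111992947
[ 0.5826 -0.0059]
[ 0.5926 -0.0667]
[ 0.603  -0.1282]
```

```bash
python3 -m pendant '0 0 -.008 0 .0015 .02 .085;0 0 0 0 0 .035 .085;0 0 0 0 0 .04 .085;0 0 0 0 0 .04 .085;0 0 0 0 0 .03 .085;0 0 0 0 0 .014 .085;0 0 0 0 0 .003 .085;0 0 0 0 0 0 .085;0 0 0 0 0 0 .085;0 0 0 0 0 0 .03;0 0 0 0 0 0 .03;0 0 0 0 0 0 .03;0 0 0 0 0 0 .03;0 0 0 0 0 0 .03;0 0 0 0 0 0 .03;0 0 0 0 0 0 .03;0 0 0 0 0 0 .03' 80
```

```text
time_s: 23.8
ee_pos: [0.6571, -0.0579, 0.0228]
tool_rot: [2.074, 2.358, 0.002]
force: [0.1, -0.1, 6.6]
gripper_width: 0.51
grasp_force: 84.6
```

```bash
python3 -m pendant '0 0 0 0 0 -.01 .03;0 0 0 0 0 -.02 .03;0 0 0 0 0 -.03 .03;0 0 0 0 0 -.03 .03;0 0 0 0 0 -.025 .03;0 0 0 0 0 -.015 .03;0 0 .05 0 0 0 .03;0 0 .1 0 0 0 .03;0 0 .058 0 0 0 .03;0 0 0 0 0 0 .03;0 0 0 0 0 0 .03' 80
python3 -m pendant '0 0 0 -.014 -.01 0 .03;0 0 0 -.025 -.018 0 .03;0 0 0 -.033 -.0235 0 .03;0 0 0 -.035 -.025 0 .03;0 0 0 -.035 -.025 0 .03;0 0 0 -.035 -.025 0 .03;0 0 0 -.035 -.025 0 .03;0 0 0 -.026 -.0185 0 .03;0 0 0 -.018 -.013 0 .03;0 0 0 -.012 -.008 0 .03;0 0 0 0 0 0 .03;0 0 0 0 0 0 .03;0 0 0 0 0 0 .03'
python3 -c "
from h import *
shot('wrist','w5.png',None,1.2);s=env.state();print(s['ee_pos'],s['tool_rot'],Rn.from_rotvec(s['tool_rot']).as_matrix().round(3))"
```

```text
time_s: 24.9
ee_pos: [0.6556, -0.0576, 0.1508]
tool_rot: [-2.306, -2.132, 0.002]
force: [0.4, -0.3, -4.6]
gripper_width: 0.508
grasp_force: 83.2
time_s: 26.2
ee_pos: [0.4451, -0.3089, 0.1513]
tool_rot: [-2.307, -2.132, -0.001]
force: [-0.2, -0.6, -4.5]
gripper_width: 0.513
grasp_force: 83.2
[ 0.44516381 -0.30882787  0.15128225] [-2.30702767e+00 -2.13225918e+00 -6.82619689e-04] [[ 0.079  0.997  0.   ]
 [ 0.997 -0.079  0.   ]
 [ 0.     0.    -1.   ]]
```

View pics/w5.png

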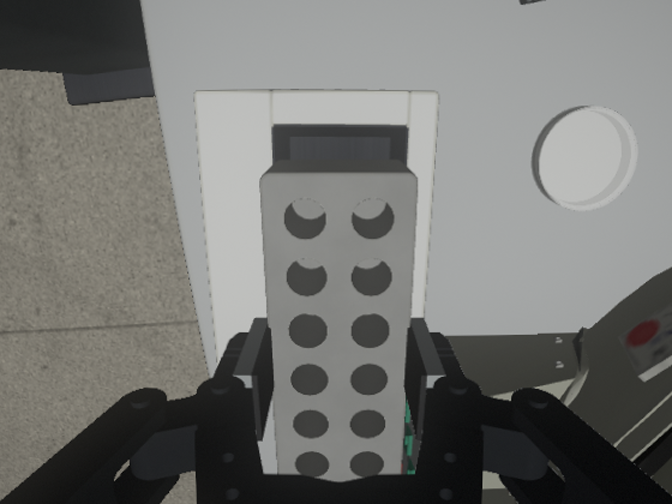

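The held block's far top edge runs from (262,173) to (416,173). The far edge of the well mouth runs from (273,125) to (408,125), and the far edge of the bath top from (195,92) to (438,92).

```bash
python3 -c "
from h import *
A=lambda u,v,z:at('wrist',u/1.2,v/1.2,z)[:2]
def e(n,a,b,z,L):
  p,q=A(*a,z),A(*b,z);d=q-p;w=np.linalg.norm(d);yaw=np.arctan2(d[1],d[0]);y=np.array([-np.sin(yaw),np.cos(yaw)])
  print(n,w.round(4),yaw.round(3),(p+q)/2-y*L,(p+q)/2-L*np.array([.079,.997]))
e('well',(273,125),(408,125),.062,.07)
e('bath',(195,92),(438,92),.062,.088)
e('block',(262,173),(416,173),.1645,.06)"
```

```text
well 0.0672 -0.079 [ 0.44607993 -0.31163201] [ 0.44607 -0.31164]
bath 0.1195 -0.082 [ 0.43373342 -0.3124036 ] [ 0.433998 -0.312436]
block 0.0441 -0.079 [ 0.4454423  -0.30956107] [ 0.44546 -0.30957]
```

```bash
python3 -m pendant '0 0 0 -.002 .0005 .01 .03;0 0 0 0 0 .02 .03;0 0 0 0 0 .02 .03;0 0 0 0 0 .015 .03;0 0 0 0 0 .008 .03;0 0 0 0 0 .003 .03;0 0 0 0 0 .003 .03;0 0 0 0 0 .003 .03;0 0 0 0 0 .002 .03;0 0 0 0 0 0 .03;0 0 0 0 0 0 .03'
```

```text
time_s: 27.35
ee_pos: [0.445, -0.3119, 0.0676]
tool_rot: [2.308, 2.13, 0.0]
force: [0.3, 0.8, -4.6]
gripper_width: 0.511
grasp_force: 83.1
```

```bash
python3 -m pendant '0 0 0 0 0 .002 .03;0 0 0 0 0 .002 .03;0 0 0 0 0 .001 .03;0 0 0 0 0 0 .03;0 0 0 0 0 0 .03'
```

```text
time_s: 27.85
ee_pos: [0.4449, -0.3117, 0.0628]
tool_rot: [2.308, 2.131, 0.0]
force: [-1.8, 1.6, 3.1]
gripper_width: 0.508
grasp_force: 84.0
```

```bash
python3 -m pendant '0 0 0 0 0 0 .05;0 0 0 0 0 0 .06;0 0 0 0 0 0 .07;0 0 0 0 0 0 .08;0 0 0 0 0 0 .08;0 0 0 0 0 0 .08;0 0 0 0 0 -.02 .08;0 0 0 0 0 -.035 .08;0 0 0 0 0 -.04 .08;0 0 0 0 0 -.03 .08;0 0 0 0 0 -.015 .08;0 0 0 0 0 0 .08;0 0 0 0 0 0 .08'
python3 -c "
from h import *
shot('wrist','w6.png',None,1.2);s=env.state();print(s['ee_pos'])"
```

```text
time_s: 29.15
ee_pos: [0.4446, -0.3115, 0.2019]
tool_rot: [-2.308, -2.131, 0.0]
force: [0.4, -0.6, -0.1]
gripper_width: 0.938
grasp_force: 0.0
[ 0.44413525 -0.31110672  0.20117962]
```

View pics/w6.png

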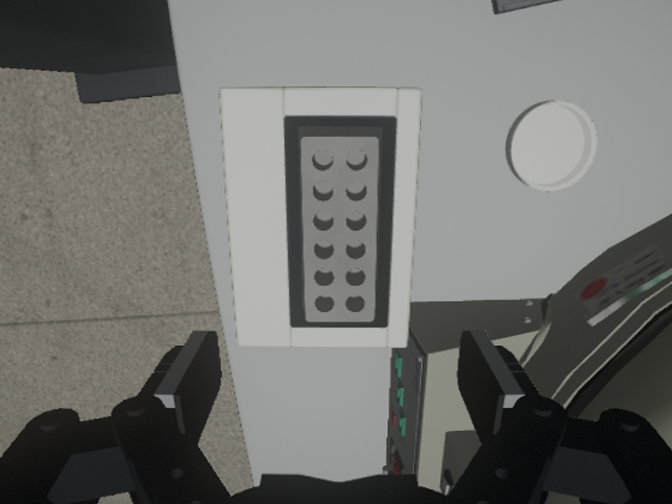

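The block is level and centred in the well, with its top spanning (301–379, 136–323). Now I'll return the items, white bottle first.

```bash
python3 -m pendant '0 0 -.08 0 0 0 .085;0 0 0 .018 -.0013 0 .085;0 0 0 .034 -.0025 0 .085;0 0 0 .044 -.0033 0 .085;0 0 0 .044 -.0033 0 .085;0 0 0 .044 -.0033 0 .085;0 0 0 .044 -.0033 0 .085;0 0 0 .044 -.0033 0 .085;0 0 0 .044 -.0033 0 .085;0 0 0 .032 -.0022 0 .085;0 0 0 .019 -.0013 0 .085;0 0 0 .01 -.0007 0 .085;0 0 0 0 0 0 .085;0 0 0 0 0 0 .085;0 0 0 0 0 0 .085'
```

```text
time_s: 30.7
ee_pos: [0.417, 0.0645, 0.2021]
tool_rot: [-2.223, -2.22, 0.001]
force: [1.0, -0.3, 0.2]
gripper_width: 0.995
grasp_force: 0.0
```

```bash
python3 -m pendant '0 0 0 .0012 -.0005 .02 .085;0 0 0 0 0 .035 .085;0 0 0 0 0 .035 .085;0 0 0 0 0 .023 .085;0 0 0 0 0 .01 .085;0 0 0 0 0 0 .085;0 0 0 0 0 0 .085;0 0 0 0 0 0 .03;0 0 0 0 0 0 .03;0 0 0 0 0 0 .03;0 0 0 0 0 0 .03;0 0 0 0 0 0 .03;0 0 0 0 0 0 .03;0 0 0 0 0 0 .03;0 0 0 0 0 0 .03' 30
```

```text
time_s: 32.2
ee_pos: [0.4173, 0.0666, 0.0802]
tool_rot: [2.22, 2.221, 0.002]
force: [-0.3, -0.4, 6.1]
gripper_width: 0.498
grasp_force: 29.9
```

```bash
python3 -m pendant '0 0 0 0 0 -.02 .03;0 0 0 0 0 -.035 .03;0 0 0 0 0 -.04 .03;0 0 0 0 0 -.025 .03;0 0 0 -.014 .0185 0 .03;0 0 0 -.025 .033 0 .03;0 0 0 -.028 .036 0 .03;0 0 0 -.028 .036 0 .03;0 0 0 -.021 .028 0 .03;0 0 0 -.0115 .015 0 .03;0 0 0 -.006 .0075 0 .03;0 0 0 0 0 0 .03;0 0 0 0 0 0 .03;0 0 0 0 0 .02 .03;0 0 0 0 0 .035 .03;0 0 0 0 0 .035 .03;0 0 0 0 0 .019 .03;0 0 0 0 0 .005 .03;0 0 0 0 0 0 .03;0 0 0 0 0 0 .03'
```

```text
time_s: 34.2
ee_pos: [0.5912, -0.0667, 0.0867]
tool_rot: [2.22, 2.221, 0.002]
force: [0.9, 0.4, -0.7]
gripper_width: 0.497
grasp_force: 30.9
```

```bash
python3 -m pendant '0 0 0 0 0 .002 .03;0 0 0 0 0 .0025 .03;0 0 0 0 0 .001 .03;0 0 0 0 0 0 .03;0 0 0 0 0 0 .03'
```

```text
time_s: 34.7
ee_pos: [0.5917, -0.0672, 0.0822]
tool_rot: [2.22, 2.219, 0.003]
force: [-1.4, 0.7, 9.9]
gripper_width: 0.492
grasp_force: 31.9
```

```bash
python3 -m pendant '0 0 0 0 0 0 .05;0 0 0 0 0 0 .06;0 0 0 0 0 0 .08;0 0 0 0 0 0 .08;0 0 0 0 0 0 .08;0 0 0 0 0 -.02 .08;0 0 0 0 0 -.035 .08;0 0 0 0 0 -.045 .08;0 0 0 0 0 -.025 .08;0 0 0 0 0 0 .08;0 0 0 0 0 0 .08'
python3 -m pendant '0 0 0 .017 -.0145 0 .085;0 0 0 .031 -.0265 0 .085;0 0 0 .034 -.029 0 .085;0 0 0 .034 -.029 0 .085;0 0 0 .034 -.029 0 .085;0 0 0 .026 -.022 0 .085;0 0 0 .014 -.012 0 .085;0 0 0 .009 -.008 0 .085;0 0 0 0 0 0 .085;0 0 0 0 0 0 .085;0 0 0 0 0 0 .085'
```

```text
time_s: 35.8
ee_pos: [0.5906, -0.067, 0.2052]
tool_rot: [2.221, 2.221, 0.001]
force: [0.5, -0.5, -1.4]
gripper_width: 0.933
grasp_force: 0.0
time_s: 36.9
ee_pos: [0.4214, 0.1314, 0.2045]
tool_rot: [2.222, 2.22, -0.0]
force: [0.6, 0.2, -0.1]
gripper_width: 0.992
grasp_force: 0.0
```

```bash
python3 -m pendant '0 0 0 .0008 0 .02 .085;0 0 0 0 0 .035 .085;0 0 0 0 0 .04 .085;0 0 0 0 0 .035 .085;0 0 0 0 0 .02 .085;0 0 0 0 0 .01 .085;0 0 0 0 0 0 .085;0 0 0 0 0 0 .085;0 0 0 0 0 0 .03;0 0 0 0 0 0 .03;0 0 0 0 0 0 .03;0 0 0 0 0 0 .03;0 0 0 0 0 0 .03;0 0 0 0 0 0 .03;0 0 0 0 0 0 .03;0 0 0 0 0 0 .03'
```

```text
time_s: 38.5
ee_pos: [0.4213, 0.133, 0.0458]
tool_rot: [2.22, 2.221, 0.003]
force: [-0.1, -0.0, 6.0]
gripper_width: 0.553
grasp_force: 30.1
```

```bash
python3 -m pendant '0 0 0 0 0 -.02 .03;0 0 0 0 0 -.035 .03;0 0 0 0 0 -.045 .03;0 0 0 0 0 -.04 .03;0 0 0 0 0 -.03 .03;0 0 0 -.018 .0125 0 .03;0 0 0 -.034 .0235 0 .03;0 0 0 -.036 .025 0 .03;0 0 0 -.036 .025 0 .03;0 0 0 -.036 .025 0 .03;0 0 0 -.036 .025 0 .03;0 0 0 -.032 .022 0 .03;0 0 0 -.022 .015 0 .03;0 0 0 -.0105 .006 0 .03;0 0 0 0 0 0 .03;0 0 0 0 0 0 .03;0 0 0 0 0 0 .03'
python3 -m pendant '0 0 0 0 0 .02 .03;0 0 0 0 0 .04 .03;0 0 0 0 0 .045 .03;0 0 0 0 0 .035 .03;0 0 0 0 0 .018 .03;0 0 0 0 0 .005 .03;0 0 0 0 0 0 .03;0 0 0 0 0 0 .03;0 0 0 0 0 0 .03'
```

```text
time_s: 40.2
ee_pos: [0.5984, -0.1261, 0.2149]
tool_rot: [-2.219, -2.222, 0.0]
force: [-0.4, -0.6, -1.2]
gripper_width: 0.555
grasp_force: 31.4
time_s: 41.1
ee_pos: [0.6009, -0.1278, 0.0536]
tool_rot: [2.219, 2.22, 0.003]
force: [0.3, -0.2, -1.7]
gripper_width: 0.554
grasp_force: 31.4
```

```bash
python3 -m pendant '0 0 0 -.001 .0005 .002 .03;0 0 0 0 0 .002 .03;0 0 0 0 0 .0015 .03;0 0 0 0 0 .001 .03;0 0 0 0 0 0 .03;0 0 0 0 0 0 .03'
```

```text
time_s: 41.7
ee_pos: [0.6006, -0.129, 0.0478]
tool_rot: [2.22, 2.22, 0.001]
force: [-4.0, 0.4, 14.1]
gripper_width: 0.555
grasp_force: 32.6
```

Contact reached, so I'll release, rise and move to the jar at (0.4242, 0.1977).

```bash
python3 -m pendant '0 0 0 0 0 -.001 .03;0 0 0 0 0 0 .055;0 0 0 0 0 0 .065;0 0 0 0 0 0 .08;0 0 0 0 0 0 .08;0 0 0 0 0 0 .08;0 0 0 0 0 -.02 .08;0 0 0 0 0 -.035 .08;0 0 0 0 0 -.045 .08;0 0 0 0 0 -.04 .08;0 0 0 0 0 -.015 .08;0 0 0 0 0 0 .08;0 0 0 0 0 0 .08'
python3 -m pendant '0 0 0 .02 -.011 0 .085;0 0 0 .038 -.0205 0 .085;0 0 0 .038 -.0205 0 .085;0 0 0 .038 -.0205 0 .085;0 0 0 .038 -.0205 0 .085;0 0 0 .038 -.0205 0 .085;0 0 0 .038 -.0205 0 .085;0 0 0 .038 -.0205 0 .085;0 0 0 .024 -.013 0 .085;0 0 0 .0165 -.009 0 .085;0 0 0 0 0 0 .085;0 0 0 0 0 0 .085;0 0 0 0 0 0 .085'
```

```text
time_s: 43.0
ee_pos: [0.5996, -0.1285, 0.2007]
tool_rot: [-2.221, -2.221, 0.001]
force: [-0.1, -0.2, -1.0]
gripper_width: 0.933
grasp_force: 0.0
time_s: 44.3
ee_pos: [0.4235, 0.197, 0.2004]
tool_rot: [-2.222, -2.221, 0.003]
force: [-0.1, 0.2, 0.0]
gripper_width: 0.997
grasp_force: 0.0
```

```bash
python3 -m pendant '0 0 0 .0005 0.0005 .02 .085;0 0 0 0 0 .035 .085;0 0 0 0 0 .04 .085;0 0 0 0 0 .035 .085;0 0 0 0 0 .018 .085;0 0 0 0 0 .009 .085;0 0 0 0 0 0 .085;0 0 0 0 0 0 .085;0 0 0 0 0 0 .03;0 0 0 0 0 0 .03;0 0 0 0 0 0 .03;0 0 0 0 0 0 .03;0 0 0 0 0 0 .03;0 0 0 0 0 0 .03;0 0 0 0 0 0 .03;0 0 0 0 0 0 .03'
```

```text
time_s: 45.9
ee_pos: [0.4248, 0.1986, 0.0455]
tool_rot: [2.22, 2.221, 0.003]
force: [-1.4, -1.0, 6.6]
gripper_width: 0.6
grasp_force: 30.8
```

```bash
python3 -m pendant '0 0 0 0 0 -.02 .03;0 0 0 0 0 -.03 .03;0 0 0 0 0 -.04 .03;0 0 0 0 0 -.03 .03;0 0 0 -.02 .0156 0 .03;0 0 0 -.034 .026 0 .03;0 0 0 -.034 .026 0 .03;0 0 0 -.034 .026 0 .03;0 0 0 -.034 .026 0 .03;0 0 0 -.03 .023 0 .03;0 0 0 -.0186 .0145 0 .03;0 0 0 0 0 0 .03;0 0 0 0 0 0 .03' 30;  python3 -m pendant '0 0 0 0 0 .02 .03;0 0 0 0 0 .03 .03;0 0 0 0 0 .03 .03;0 0 0 0 0 .02 .03;0 0 0 0 0 .012 .03;0 0 0 0 0 .001 .03;0 0 0 0 0 0 .03;0 0 0 0 0 0 .03'
```

```text
time_s: 47.2
ee_pos: [0.5807, -0.0064, 0.1642]
tool_rot: [-2.222, -2.219, 0.0]
force: [0.4, 0.4, -1.2]
gripper_width: 0.603
grasp_force: 31.9
time_s: 48.0
ee_pos: [0.5821, -0.006, 0.0526]
tool_rot: [2.22, 2.221, 0.002]
force: [0.5, -0.0, -0.5]
gripper_width: 0.6
grasp_force: 31.9
```

```bash
python3 -m pendant '0 0 0 -.0005 0 .002 .03;0 0 0 0 0 .002 .03;0 0 0 0 0 .001 .03;0 0 0 0 0 0 .03;0 0 0 0 0 0 .03'
```

```text
time_s: 48.5
ee_pos: [0.5817, -0.0069, 0.0475]
tool_rot: [2.221, 2.22, 0.002]
force: [-2.2, 0.0, 6.0]
gripper_width: 0.6
grasp_force: 32.5
```

```bash
python3 -m pendant '0 0 0 0 0 0 .06;0 0 0 0 0 0 .07;0 0 0 0 0 0 .08;0 0 0 0 0 0 .08;0 0 0 0 0 0 .08;0 0 0 0 0 -.02 .08;0 0 0 0 0 -.035 .08;0 0 0 0 0 -.045 .08;0 0 0 0 0 -.045 .08;0 0 0 0 0 -.045 .08;0 0 0 0 0 0 .08;0 0 0 0 -.04 0 .08;0 0 0 0 -.045 0 .08;0 0 0 0 -.045 0 .08;0 0 0 0 -.02 0 .08;0 0 0 0 0 0 .08;0 0 0 0 0 0 .08;0 0 0 0 0 0 .08;0 0 0 0 0 0 .08;0 0 0 0 0 0 .08'
python3 -c "
from h import *
shot('scene','end.png',(230,130,450,290),3.4);shot('wrist','w9.png',None,1.2)
print(env.state()['ee_pos'])"
```

```text
time_s: 50.5
ee_pos: [0.4322, -0.0068, 0.2361]
tool_rot: [-2.221, -2.221, 0.0]
force: [0.5, -0.2, 0.2]
gripper_width: 0.933
grasp_force: 0.0
[ 0.43175608 -0.00679264  0.23607239]
```

View pics/end.png

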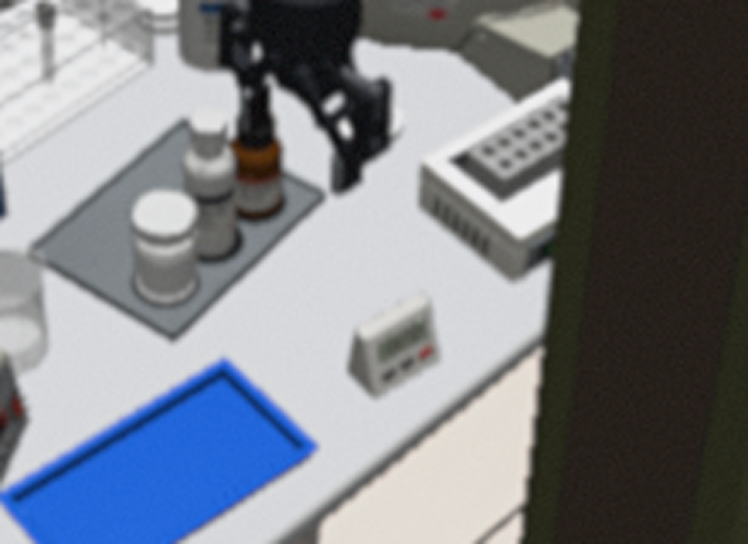

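The jar (165,248), white bottle (212,190) and amber bottle (258,175) stand upright on their pads. The block is seated in the bath at (520,140), and the arm touches nothing.

```bash
python3 -c "
from workcell import env
print(env.finish_job())"
```

```text
the job is handed in; nothing more can be done
None
```

The job is handed in: the block is seated in the dry bath's well, both bottles and the jar are upright back on their own pads, and nothing was knocked over, though the hand-in returned no verdict.

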